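# Hang the clip bin on the two studs of its bench stand

## Robot

A 6-joint arm with a two-finger parallel gripper is mounted at the origin on the work surface; the furniture and walls round the work are solid. World frame = base frame: x ahead of the robot, y to its left, z up, the work surface at z = 0. Lengths are in m, angles in degrees, forces in N, time in s.
With the tool pointing down it reaches from about 0.325 to 1 m from the base axis. Payload 5.1 kg.
Tool frame: the origin (TCP) lies midway between the tips of the shut fingers; the grasp point (between the pads) lies 19 mm behind it (r.hold_point_z is the distance from the TCP to the grasp point, in m); z points along the fingers, y is the line along which they close (so a half turn about z gives the same grasp; the last joint's range is limited). The gripper opens to 85 mm and grips with 20 to 120 N. Pads are 22 mm wide; open, the fingers measure 114 mm over their backs; the gripper's body (76 mm by 85 mm) begins 54 mm behind the grasp point. The pads swing forward as they close: fully open they stand 13 mm farther back than shut.
Start: joints at [-4.733, 7.093, 94.555, -0, 78.352, -4.733], TCP at [0.65, -0, 0.231] pointing down, gripper open.
Joint ranges: [-149.61, 149.61], [-58.7, 133.49], [1.44, 155.28], [-77.14, 257.14], [18.33, 153.61], [-166.67, 166.67]. Speed limits (degrees/s): [147.25, 147.25, 180, 180, 180, 180].

## Interface

Orientations are given as a 3x3 rotation matrix whose columns are the frame's x, y, z axes.
In Python, from workcell import r, camera, workorder gives the robot as it stands.
- The arm moves only by the shell command python3 -m creep 'ROWS' [OPENING] [FORCE]. ROWS is 1 to 10 rows, parted by semicolons, with the numbers parted by spaces; each row has 4 numbers: dx, dy, dz in m, then a turn about the tool's z in degrees; each row shifts and turns the commanded pose from where the row before left it, along the tool's axes as they then stand; what a row does not reach is not made up. A row lasts 1/8 s, in which the tool goes at most 0.0625 m and 10.7 degrees, less where a joint would pass 70% of its speed; a pose out of reach is approached as far as the arm can. OPENING is the finger opening in m, set as the command begins (- or left out keeps the last). The fingers move at their own pace and stop on an object; FORCE is the grip in N (left out, the last holds). Time passes only in rows, so rows that do not move let the fingers close. It prints the time, the measured TCP pose, the force, the opening and the grip force at its end. Input that does not fit is refused with a message, and nothing moves.
- r.state(): the state, without advancing time (a new reading comes with each control period).
- camera(name): name is "scene" or "side" or "wrist"; returns a dict with "frame" (480x640x3 uint8, blue, green, red), "fx", "fy", "cx", "cy" (pixels), "pose" (4x4, takes a point from camera to world coordinates). Camera axes: x right, y down, z forward; pixel columns grow to the right and rows downward; lengths in m; the calibration is good to about 2 mm. A picture is of the moment at which its call begins. There is no depth.
- workorder.finish_job(): hands the job in; it is judged then, once.
The state is a dict: "clock": time; "q": joint angles; "qd": joint speeds; "effort": joint torques, N m; "tool_pos": TCP position; "eef_rot": TCP orientation; "wrist_force": force on the tool from outside, world axes, zero at the start; "moment": the same for the moment, N m; "finger_gap": finger opening in m; "grip_force": force on a finger pad.
Only numpy, scipy, OpenCV 4.12 (cv2) and the standard library are available. Lean on these libraries where they do the work, as an engineer would, in place of code of your own. Each camera call takes 0.05 s, during which the arm holds its last target. There are 200 camera calls.

## Task

Hang the empty clip bin back on its stand: carry it by the rubber grip, bring the keyholes in its back over both stud heads together, press the back against the hanger plate and slide the bin down until it is fully home, level on both studs, with the spring ball clicked into its hole. The hanger plate is clamped at whatever height the last person chose, so feel for the studs with a light touch and never force the bin; then let go, and leave the tray, screwdriver, pliers and tape as they are.

Things in the scene. Friction and masses are not known exactly. Their poses are not given: they have to be found in the camera images.
- bin: Empty bin of bare sheet steel, 0.34 to 0.55 kg, 150 mm wide (y), 108 mm deep (x), two compartments, side walls 46 mm, front wall 34 mm high, a taller back and a black grip in the middle. Stands upright on the bench. Origin: on its underside, below the middle of the grip; z up, x points to its back. Hung home, its underside is 50 to 86 mm above the bench.
- bin_grip (a point): Grasp point in the bin's ribbed black rubber grip, 87 mm above the bin's origin. The grip is 14 mm thick along the bin's y, 50 mm long along x, stands on the middle divider and is clear of the walls from z = 50 to 104 mm, with 65 mm of free room on either side. The bin nearly balances about it; hold it firmly (about 50 N) so that it cannot pivot.
- bin_back (a point): On the rear face of the bin's back sheet, midway between the keyholes, 42 mm behind (x) and 70 mm above the bin's origin. Sheet 4 mm thick, 150 wide, 110 high. Keyholes at y = -50 and +50: round entry 21 mm wide centred at this height, running up into a slot 12 mm wide that ends 21.5 mm higher; solid sheet below. Between them, 17 mm above this point, an 11.4 mm hole for the ball.
- stand: Fixed stand: grey foot plate 150 x 300 x 12 mm, two aluminium posts 199 mm high at y = -118 and +118, and in front of them an upright grey hanger plate 272 mm wide that reaches 35 mm above and 100 mm below its studs, held by four black knobs standing out 18 mm. Origin: at bench height straight below the middle of the plate's front face, the plane x = 0, which looks along -x, to the robot; z up.
- stand_face (a point): Point of the plate's face midway between the studs at their mean height, 155 mm over the bench. The true stud height is anything from 137 to 173 mm, not reported; the plate does not yield. Studs at y = -50 and +50, level: neck 9 mm thick, 6 mm long, then a head 18 mm wide, nose chamfered, ending 11 mm out of the face. The heads clear the sheet only when it is within 2 mm of the face.
- plunger (a joint): Travel (m) of the 12 mm spring ball midway between the studs, 0.7 mm below their axis. 0 = out, 6 mm proud of the face (2.4 N, then 1.2 N per mm); 0.004 to 0.006 with the sheet pressed on it (7 to 9 N); under 0.002 once home. Its friction holds the bin up: keep pressing and slide it 17 mm down with 3 to 10 N until it stops. Contact forces at the stand add up to 2 or 3 times the push at the grip.
- tray: Grey sheet-metal parts tray with nuts, 90 x 130 mm, 45 mm high, open on top. Origin: centre of its underside. Bystander; it and the bin may stand on either side.
- screwdriver: Screwdriver with yellow handle, 194 mm long, 27 mm thick, lying on the bench. Origin: middle of its length, at the bench. Bystander.
- pliers: Pliers with blue grips, 193 x 76 mm, 14 mm high, lying on the left. Origin: centre, at the bench. Bystander.
- tape: Roll of black tape, 78 mm in diameter, 19 mm high, lying flat on the right. Origin: centre of its underside. Bystander.
There are look-alikes about, which are no part of the job. There is more than one size of the bin; the one meant has the size given above.

How it is judged:
By the outcome, as a careful person would: the job done as asked, in the order asked, and still so for the second after the job is handed in, with the robot touching nothing.
It also fails if it takes over 64 s, if anything falls off the work surface, if the arm or the gripper's body presses on something with over 40 N, if the wrist force passes 120 N, or if a joint passes its speed limit or range.

## Working session

There is one attempt and no reset: what is moved stays moved. The work goes in short steps, Python scripts to look and compute and a shell command to move; the robot and the scene stay as the last step left them, time stands still between calls to the robot, and variables do not carry over. Pictures are saved under pics/ and viewed, at most 10 in all, crops included, and the job is handed in when it is done.

```bash
mkdir -p pics; ls; python3 - <<'E'
from workcell import r,camera
import cv2,numpy as np
for n in("scene","side"):
    c=camera(n);cv2.imwrite(f"pics/{n}0.png",c["frame"]);print(n,c["fx"],c["fy"],c["cx"],c["cy"],np.round(c["pose"],4).tolist())
s=r.state();print(s["clock"],s["tool_pos"],np.round(s["eef_rot"],3).tolist(),s["wrist_force"],s["finger_gap"],r.hold_point_z)
E
```

```text
pics
scene 533.339936496564 533.339936496564 330.989070913445 248.70001266915938 [[-0.8858, -0.2338, 0.4009, -0.0246], [-0.464, 0.4293, -0.7749, 1.0467], [0.0091, -0.8724, -0.4887, 0.754], [0.0, 0.0, 0.0, 1.0]]
side 448.59073526415654 448.59073526415654 308.9026053526136 242.47881483545578 [[0.9659, -0.1516, 0.2099, 0.2602], [-0.2589, -0.5618, 0.7857, -0.8841], [-0.0012, -0.8133, -0.5819, 0.7771], [0.0, 0.0, 0.0, 1.0]]
0.1 [6.49460631e-01 1.49100428e-06 2.30176638e-01] [[0.0, 1.0, -0.002], [1.0, -0.0, 0.0], [0.0, -0.002, -1.0]] [-0.13201909  1.32293886  0.31052584] 0.08525956311301822 0.0187
```

View pics/scene0.png

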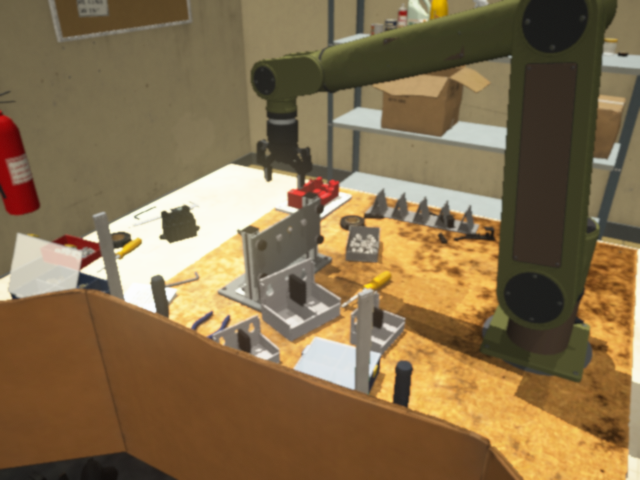

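View pics/side0.png

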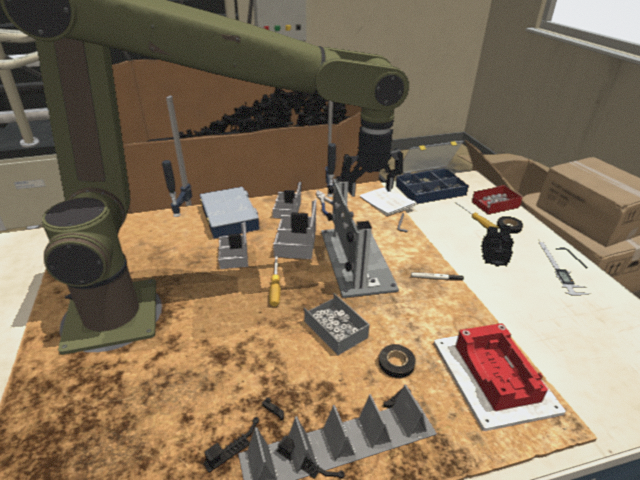

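The pictures show three bin-like things:
- A: large bin, scene (300,300), side (298,230), in front of the stand.
- B: scene (245,342), side (287,203).
- C: scene (378,325), side (233,247).

By the description A (150 mm wide) looks right. Next is a close crop to check it and to pick points.

```bash
python3 - <<'E'
import cv2
a=cv2.imread("pics/scene0.png")[190:370,205:425];b=cv2.imread("pics/side0.png")[170:305,205:405]
cv2.imwrite("pics/ca.png",cv2.resize(a,(0,0),fx=3.333,fy=3.333,interpolation=2)[:600]);cv2.imwrite("pics/cb.png",cv2.resize(b,(800,540),interpolation=2))
E
```

```text
(no output)
```

View pics/ca.png

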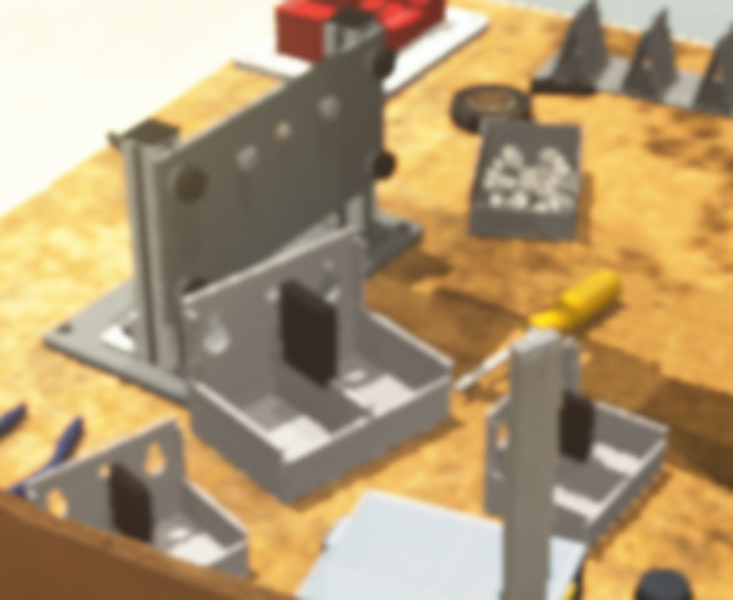

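View pics/cb.png

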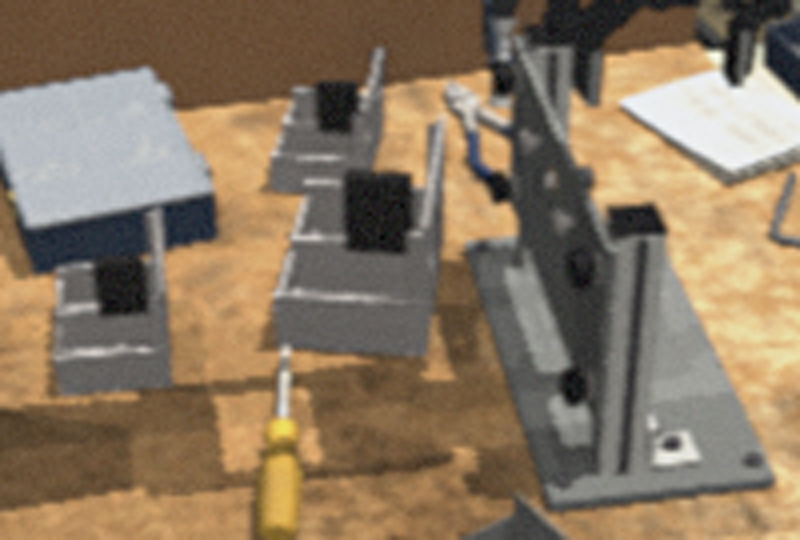

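Scene crop: A is the big bin with its grip at crop (310,330). B is at (130,500) and C at (575,440); both are visibly smaller. Studs are at (247,157) and (330,105) with the ball between them at (283,130). Side crop: A's grip is at (378,210), with studs at about (528,140) and (565,218). Triangulating these.

```bash
cat > h.py <<'E'
import numpy as np
K={"scene":(533.34,330.989,248.70,[[-0.8858,-0.2338,0.4009,-0.0246],[-0.464,0.4293,-0.7749,1.0467],[0.0091,-0.8724,-0.4887,0.754]]),
"side":(448.59,308.903,242.479,[[0.9659,-0.1516,0.2099,0.2602],[-0.2589,-0.5618,0.7857,-0.8841],[-0.0012,-0.8133,-0.5819,0.7771]])}
def ray(f,cx,cy,P,u,v):
    P=np.array(P);d=P[:3,:3]@[(u-cx)/f,(v-cy)/f,1];return P[:3,3],d/np.linalg.norm(d)
def S(u,v):return ray(*K["scene"],205+u/3.333,190+v/3.333)
def D(u,v):return ray(*K["side"],205+u/4,170+v/4)
def onz(r,z):o,d=r;return np.round(o+d*(z-o[2])/d[2],4)
def tri(rs):
    A=sum(np.eye(3)-np.outer(d,d) for o,d in rs);b=sum((np.eye(3)-np.outer(d,d))@o for o,d in rs)
    p=np.linalg.solve(A,b);return np.round(p,4),[round(float(np.linalg.norm((np.eye(3)-np.outer(d,d))@(p-o)))*1e3,1) for o,d in rs]
E
python3 - <<'E'
from h import *
print("stud+",tri([S(247,157),D(528,140)]));print("stud-",tri([S(330,105),D(565,218)]));print("ball",tri([S(283,130),D(550,178)]))
print("grip c",tri([S(310,332),D(378,211)]))
print("back top -y",tri([S(357,235),D(440,122)]))
for n,r,z in[("front+y bot",S(292,500),0),("front-y bot",S(450,398),0),("front-y bot side",D(278,342),0),("back-y bot side",D(425,355),0),("back top+y",S(183,298),.11),("back top-y",S(357,235),.11),("back top-y",D(440,122),.11),
 ("gripback scene",S(283,283),.104),("gripfront scene",S(335,305),.104),("grip top side back",D(411,174),.104),("grip top side front",D(347,172),.104),
 ("foot front-left S",S(45,340),.012),("foot D -y front",D(548,492),.012),("foot D -y back",D(772,475),.012),("foot D +y front",D(470,245),.012)]:print(n,onz(r,z))
E
```

```text
stud+ (array([0.6029, 0.1047, 0.1543]), [0.3, 0.3])
stud- (array([0.5937, 0.0043, 0.1555]), [1.7, 1.7])
ball (array([0.6024, 0.0558, 0.154 ]), [0.0, 0.0])
grip c (array([0.5136, 0.1705, 0.0709]), [0.5, 0.5])
back top -y (array([0.5246, 0.129 , 0.1453]), [29.3, 29.3])
front+y bot [0.4767 0.2581 0.    ]
front-y bot [0.4362 0.1054 0.    ]
front-y bot side [0.4289 0.129  0.    ]
back-y bot side [0.5264 0.0869 0.    ]
back top+y [0.5781 0.226  0.11  ]
back top-y [0.5165 0.0978 0.11  ]
back top-y [0.5731 0.2168 0.11  ]
gripback scene [0.5343 0.1698 0.104 ]
gripfront scene [0.4889 0.1769 0.104 ]
grip top side back [0.5364 0.1619 0.104 ]
grip top side front [0.4932 0.1764 0.104 ]
foot front-left S [0.727 0.198 0.012]
foot D -y front [ 0.5602 -0.0852  0.012 ]
foot D -y back [ 0.7037 -0.1072  0.012 ]
foot D +y front [0.5912 0.1948 0.012 ]
```

```bash
python3 -m creep '0.0425 -0.034 -0.01 0;0.0425 -0.034 -0.01 0;0.0425 -0.034 -0.01 0;0.0425 -0.034 0 0;0 0 0 0' && python3 -m creep '0 0 0 -10;0 0 0 -10;0 0 0 -10;0 0 0 -10;0 0 0 -10;0 0 0 -10;0 0 0 -10;0 0 0 -2;0 0 0 0;0 0 0 0'
cat >> h.py <<'E'
def wray(c,u,v):return ray(c["fx"],c["cx"],c["cy"],c["pose"],u,v)
E
python3 - <<'E'
from workcell import camera,r
import cv2,numpy as np,pickle
c=camera("wrist");cv2.imwrite("pics/w1.png",c["frame"]);pickle.dump(c,open("w1.pkl","wb"));print(np.round(c["pose"],3).tolist(),c["fx"]);s=r.state();print(s["tool_pos"],s["eef_rot"].round(3).tolist(),s["q"])
E
```

```text
clock: 0.72
tool_pos: [0.512, 0.1722, 0.2612]
eef_rot: [[-0.004, 1.0, -0.0], [1.0, 0.004, 0.0], [0.0, -0.0, -1.0]]
wrist_force: [0.8, 0.1, 0.0]
finger_gap: 0.0857
grip_force: 0.0
clock: 1.98
tool_pos: [0.5141, 0.1698, 0.2612]
eef_rot: [[-0.951, 0.311, -0.0], [0.311, 0.951, -0.0], [0.0, -0.0, -1.0]]
wrist_force: [0.9, -0.5, 0.5]
finger_gap: 0.0854
grip_force: 0.0
[[0.311, 0.91, 0.274, 0.445], [0.951, -0.297, -0.089, 0.193], [0.0, 0.288, -0.958, 0.403], [0.0, 0.0, 0.0, 1.0]] 355.214564338843
[0.51405308 0.16983502 0.26122421] [[-0.951, 0.31, -0.0], [0.31, 0.951, -0.0], [0.0, -0.0, -1.0]] [ 1.26021636e+01 -7.72944180e+00  1.06440453e+02 -2.67389985e-03
  8.12967118e+01 -5.93299443e+01]
```

View pics/w1.png

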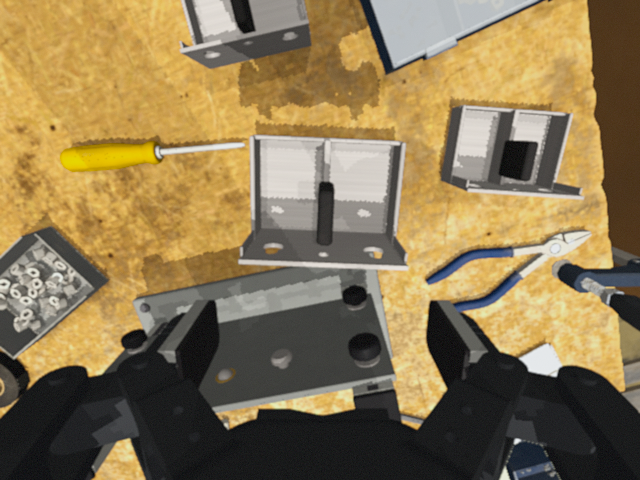

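The wrist view shows bin A centred, with its grip from (326,183) to (325,244). The back-top corners are at (240,264) and (407,267). The screwdriver, tray and pliers are clear of it. The stand plate is below, with a stud at (227,376), the ball at (282,358) and knobs at (354,295), (363,348) and (133,340).

```bash
python3 - <<'E'
from h import *
import pickle,cv2
c=pickle.load(open("w1.pkl","rb"));f=c["frame"]
m=(f.max(2)<60).astype(np.uint8);m[:, :300]=0;m[:,350:]=0;m[:175]=0;m[255:]=0
n,l,st,ce=cv2.connectedComponentsWithStats(m);i=1+st[1:,4].argmax();print(st[i],ce[i],cv2.minAreaRect(np.argwhere(l==i)[:,::-1].astype(np.float32)))
for a,(u,v),z in[("back top -y",(240,264),.11),("back top +y",(407,267),.11),("side front top -y",(251,137),.034),("side f +y",(405,144),.034),("grip f",(326,183),.104),("grip b",(325,245),.104),
 ("foot",(140,303),.012),("foot+",(372,270),.012),("plate top -",(205,410),.19),("plate top +",(393,376),.19)]:print(a,onz(wray(c,u,v),z))
a=tri([wray(c,227,376),S(330,105),D(565,218)]);b=tri([wray(c,282,358),S(283,130),D(550,178)]);print("stud-",a,"ball",b)
E
```

```text
[316 182  17  63 857] [324.8798133  212.80513419] ((324.624755859375, 213.00518798828125), (15.070256233215332, 62.23766326904297), 2.385944128036499)
back top -y [0.5283 0.0894 0.11  ]
back top +y [0.5767 0.2285 0.11  ]
side front top -y [0.4275 0.1237 0.034 ]
side f +y [0.4818 0.2683 0.034 ]
grip f [0.4849 0.1831 0.104 ]
grip b [0.5367 0.1654 0.104 ]
foot [ 0.5655 -0.0796  0.012 ]
foot+ [0.6117 0.2003 0.012 ]
plate top - [0.6037 0.0506 0.19  ]
plate top + [0.618  0.1891 0.19  ]
stud- (array([0.5995, 0.0312, 0.1495]), [24.5, 23.9, 10.1]) ball (array([0.604 , 0.0826, 0.1492]), [22.1, 21.1, 12.2])
```

```bash
python3 - <<'E'
from h import *
import pickle
c=pickle.load(open("w1.pkl","rb"))
for n,w,s,d in(("stud+",(282,356),(247,157),(528,140)),("ball",(227,376),(283,130),(550,178))):
    print(n,tri([wray(c,*w),S(*s),D(*d)]),tri([wray(c,*w),S(*s)]),tri([wray(c,*w),D(*d)]))
E
```

```text
stud+ (array([0.6023, 0.1061, 0.1538]), [1.7, 1.1, 1.2]) (array([0.5996, 0.1085, 0.1565]), [0.5, 0.5]) (array([0.6028, 0.1069, 0.1525]), [1.1, 1.1])
ball (array([0.603 , 0.0569, 0.154 ]), [1.6, 1.1, 0.7]) (array([0.6019, 0.0586, 0.1559]), [1.2, 1.2]) (array([0.6038, 0.0576, 0.1533]), [1.0, 1.0])
```

```bash
python3 -m creep '0 0 -0.0 2;0.002 0.004 0.03 0;0 0 0.04 0;0 0 0.04 0;0 0 0.03 0;0 0 0 0;0 0 0 0'; python3 - <<'E'
from workcell import r
s=r.state();p=s["tool_pos"];R=s["eef_rot"];print(p,(R.T@([0.5125,0.174,0.087-r.hold_point_z]-p)).round(4),np.degrees(np.arctan2(-R[0,1],R[1,1])) if 0 else R.round(3).tolist())
E
```

```text
clock: 2.9
tool_pos: [0.5144, 0.1746, 0.1228]
eef_rot: [[-0.939, 0.343, 0.002], [0.343, 0.939, 0.0], [-0.002, 0.001, -1.0]]
wrist_force: [0.1, 0.0, 0.8]
finger_gap: 0.0856
grip_force: 0.0
[0.514394   0.17463567 0.12281623] [ 0.0017 -0.0013  0.0545] [[-0.939, 0.343, 0.002], [0.343, 0.939, 0.0], [-0.002, 0.001, -1.0]]
```

```bash
python3 -m creep '0.0015 -0.001 0.02 -0.4;0 0 0.02 0;0 0 0.0145 0;0 0 0 0;0 0 0 0' && python3 -m creep '0 0 0 0;0 0 0 0;0 0 0 0;0 0 0 0;0 0 0 0;0 0 0 0;0 0 0 0;0 0 0 0' 0.0 50
```

```text
clock: 3.52
tool_pos: [0.512, 0.174, 0.067]
eef_rot: [[-0.942, 0.335, 0.0], [0.335, 0.942, 0.0], [-0.0, 0.0, -1.0]]
wrist_force: [0.1, -0.4, 0.2]
finger_gap: 0.0851
grip_force: 0.0
clock: 4.53
tool_pos: [0.5118, 0.1738, 0.067]
eef_rot: [[-0.942, 0.335, -0.0], [0.335, 0.942, -0.0], [-0.0, -0.0, -1.0]]
wrist_force: [-1.8, -1.9, 4.3]
finger_gap: 0.0134
grip_force: 50.6
```

```bash
python3 - <<'E'
import cv2,numpy as np
a=cv2.imread("pics/scene0.png")[190:290,235:335];b=cv2.imread("pics/side0.png")[172:297,315:405]
A=cv2.resize(a,(400,400),interpolation=2);B=cv2.resize(b,(360,500),interpolation=2)
o=np.zeros((600,800,3),np.uint8);o[:400,:400]=A;o[:500,420:780]=B
cv2.imwrite("pics/st.png",o)
E
python3 -m creep '0 0 -0.02 0;0 0 -0.02 0;0 0 -0.02 0;0 0 -0.02 0;0 0 -0.015 0;0 0 0 0;0 0 0 0'
```

```text
clock: 5.4
tool_pos: [0.5112, 0.1738, 0.161]
eef_rot: [[-0.942, 0.335, -0.001], [0.335, 0.942, -0.0], [0.001, -0.001, -1.0]]
wrist_force: [-0.1, 0.1, -4.2]
finger_gap: 0.0133
grip_force: 49.8
```

View pics/st.png

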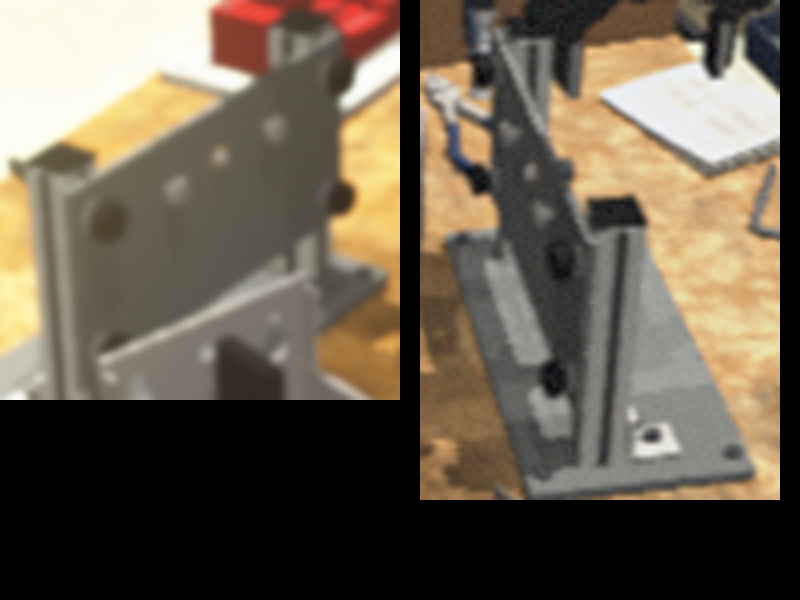

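The composite gives knob and stud pixels in both views. Scene: studs at (177,190) and (275,128), knobs at (107,219), (338,74) and (340,197). Side: studs at (509,133) and (544,212), knobs at (483,70), (560,260) and (552,380).

```bash
python3 - <<'E'
from h import *
import pickle
c=pickle.load(open("w1.pkl","rb"))
S2=lambda u,v:ray(*K["scene"],235+u/4,190+v/4);D2=lambda u,v:ray(*K["side"],315+(u-420)/4,172+v/4)
P={}
for n,s,d,w in(("stud+",(177,190),(509,133),(282,356)),("ball",(221,157),(531,172),(227,376)),("stud-",(275,128),(544,212),None),("kn+t",(107,219),(483,70),(363,348)),("kn-t",(338,74),(560,260),None),("kn-b",(340,197),(552,380),(133,340)),("kn+b",(115,347),(480,180),(354,295)),("top+",(78,187),(495,32),(393,376)),("top-",(333,40),(590,240),None)):
    P[n],e=tri([S2(*s),D2(*d)]+([wray(c,*w)] if w else []));print(n,P[n],e)
def yaw(a,b):
    d=P[a]-P[b];return round(float(np.degrees(np.arctan2(-d[0],d[1]))),2),round(float(np.linalg.norm(d)),4)
for p in(("stud+","stud-"),("stud+","ball"),("kn+t","kn-t"),("kn+b","kn-b"),("top+","top-")):print(p,yaw(*p))
for n,r,z in(("foot -f D",D2(530,487),.012),("foot +f D",D2(447,240),.012),("foot-b D",D2(752,468),.012),("w foot -f",wray(c,140,303),.012),("w foot+f",wray(c,372,270),.012)):print(n,onz(r,z))
E
```

```text
stud+ [0.6027 0.1058 0.1528] [1.1, 1.5, 1.6]
ball [0.6033 0.056  0.1529] [1.7, 0.7, 2.1]
stud- [0.5937 0.0049 0.154 ] [1.2, 1.2]
kn+t [0.606  0.1729 0.1654] [0.4, 0.2, 0.3]
kn-t [ 0.5825 -0.0611  0.1655] [1.1, 1.1]
kn-b [ 0.5821 -0.0621  0.0747] [0.5, 1.3, 0.8]
kn+b [0.6058 0.1724 0.0763] [2.2, 1.7, 2.2]
top+ [0.6175 0.1863 0.1885] [2.6, 1.9, 3.0]
top- [ 0.5943 -0.0729  0.1839] [0.9, 0.9]
('stud+', 'stud-') (-5.1, 0.1013)
('stud+', 'ball') (0.69, 0.0498)
('kn+t', 'kn-t') (-5.73, 0.2352)
('kn+b', 'kn-b') (-5.77, 0.2357)
('top+', 'top-') (-5.11, 0.2603)
foot -f D [ 0.5605 -0.0882  0.012 ]
foot +f D [0.5879 0.1915 0.012 ]
foot-b D [ 0.7033 -0.1081  0.012 ]
w foot -f [ 0.5655 -0.0796  0.012 ]
w foot+f [0.6117 0.2003 0.012 ]
```

```bash
python3 -m creep '0 0 0 -7;0 0 0 -6.9;0 -0.03 0 0;0 -0.03 0 0;0 -0.03 0.005 0;-0.015 -0.02 0.005 0;-0.014 0 0 0;0 0 0 0;0 0 0 0;0 0 0 0'
cat > m.py <<'E'
from workcell import r
import numpy as np
s=r.state();R=s["eef_rot"];p=s["tool_pos"];a=np.radians(-5.7);X=np.array([np.cos(a),np.sin(a)]);Y=np.array([-X[1],X[0]])
d=p[:2]-[.607,.0545];F=s["wrist_force"];print("t%.2f rear face x %.4f y %.4f entry z %.4f yaw %.2f  Fx %.1f Fy %.1f Fz %.1f M %s gap %.4f"%(s["clock"],d@X+.042,d@Y,p[2]+.003,np.degrees(np.arctan2(-R[0,1],R[1,1])),F[:2]@X,F[:2]@Y,F[2],np.round(s["moment"],2),s["finger_gap"]))
E
python3 m.py
python3 - <<'E'
from workcell import camera
import cv2,numpy as np,pickle
c={n:camera(n) for n in("scene","side","wrist")};pickle.dump(c,open("c2.pkl","wb"))
a=c["scene"]["frame"][180:300,225:365];b=c["side"]["frame"][160:280,255:395];w=c["wrist"]["frame"]
o=np.zeros((600,800,3),np.uint8);o[:300,:350]=cv2.resize(a,(350,300),interpolation=2);o[300:,:350]=cv2.resize(b,(350,300),interpolation=2);o[:320,360:787]=cv2.resize(w,(427,320),interpolation=3)
cv2.imwrite("pics/p2.png",o)
E
```

```text
clock: 6.65
tool_pos: [0.5293, 0.0623, 0.1518]
eef_rot: [[-0.995, 0.098, -0.0], [0.098, 0.995, 0.0], [0.0, 0.0, -1.0]]
wrist_force: [-0.2, 0.5, -2.5]
finger_gap: 0.0134
grip_force: 50.2
t6.65 rear face x -0.0361 y 0.0001 entry z 0.1548 yaw -5.64  Fx -0.3 Fy 0.5 Fz -2.5 M [-0.02  0.02 -0.09] gap 0.0134
```

View pics/p2.png

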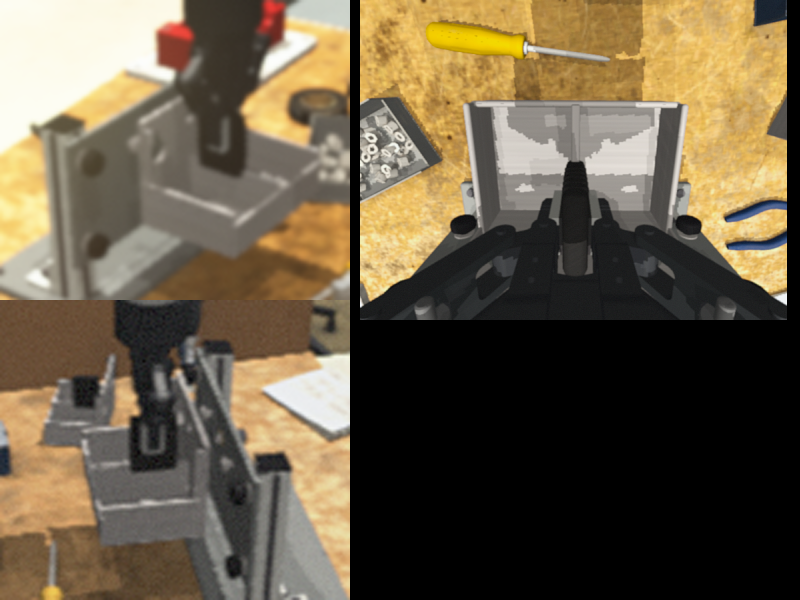

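The bin is held square, centred between the knobs (462,225) and (688,226), with its back facing the studs. Approaching.

```bash
python3 -m creep '-0.006 0 0.0013 0;-0.006 0 0 0;-0.006 0 0 0;-0.003 0 0 0;0 0 0 0;0 0 0 0' >/dev/null; python3 m.py;python3 -m creep '-0.001 0 0 0;-0.001 0 0 0;-0.001 0 0 0;0 0 0 0' >/dev/null; python3 m.py
```

```text
t7.55 rear face x -0.0147 y -0.0005 entry z 0.1535 yaw -5.70  Fx 0.1 Fy -0.0 Fz -3.5 M [ 0.1  -0.01  0.02] gap 0.0134
t8.05 rear face x -0.0118 y -0.0005 entry z 0.1535 yaw -5.70  Fx -0.8 Fy 0.8 Fz -2.9 M [ 0.17  0.13 -0.05] gap 0.0135
```

```bash
for i in 1 2; do python3 -m creep '-0.001 0 0 0;0 0 0 0' >/dev/null; python3 m.py; done
```

```text
t8.30 rear face x -0.0111 y -0.0005 entry z 0.1535 yaw -5.70  Fx -4.0 Fy 0.3 Fz -1.2 M [0.16 0.54 0.03] gap 0.0132
t8.55 rear face x -0.0100 y -0.0005 entry z 0.1534 yaw -5.70  Fx -4.9 Fy 1.2 Fz -1.7 M [0.23 0.72 0.03] gap 0.0134
```

```bash
for i in 1 2; do python3 -m creep '-0.001 0 0 0;0 0 0 0;0 0 0 0' >/dev/null; python3 m.py; done
```

```text
t8.93 rear face x -0.0090 y -0.0005 entry z 0.1534 yaw -5.70  Fx -6.2 Fy 0.5 Fz -0.3 M [0.21 0.78 0.06] gap 0.0132
t9.30 rear face x -0.0082 y -0.0005 entry z 0.1534 yaw -5.70  Fx -6.7 Fy -0.2 Fz 0.0 M [0.2  0.88 0.01] gap 0.0134
```

```bash
python3 -m creep '0 0 -0.001 0;0 0 0 0;0 0 0 0' >/dev/null; python3 m.py;  python3 -m creep '-0.001 0 0 0;0 0 0 0;0 0 0 0' >/dev/null; python3 m.py; python3 - <<'E'
from workcell import camera
import cv2,numpy as np,pickle
c={n:camera(n) for n in("scene","side","wrist")};pickle.dump(c,open("c3.pkl","wb"))
a=c["scene"]["frame"][190:290,235:335];b=c["side"]["frame"][180:280,290:380];w=c["wrist"]["frame"][150:360,150:490]
o=np.zeros((600,800,3),np.uint8);o[:400,:400]=cv2.resize(a,(400,400),interpolation=2);o[:400,420:780]=cv2.resize(b,(360,400),interpolation=2);o[400:600,:324]=cv2.resize(w,(324,200),interpolation=3)
cv2.imwrite("pics/p3.png",o)
E
```

```text
t9.68 rear face x -0.0087 y -0.0006 entry z 0.1537 yaw -5.70  Fx -6.6 Fy 0.1 Fz -2.6 M [0.18 0.93 0.05] gap 0.0131
t10.05 rear face x -0.0080 y -0.0005 entry z 0.1536 yaw -5.69  Fx -6.4 Fy 0.9 Fz -1.9 M [0.24 1.08 0.  ] gap 0.0135
```

View pics/p3.png

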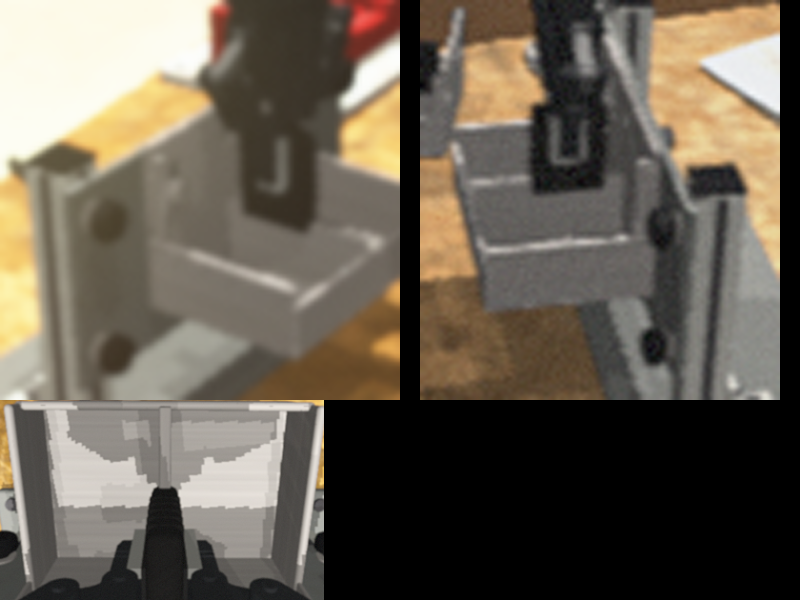

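The bin is at the plate now: scene crop back corner (152,160), side crop back edge (642,162). I'm checking whether the contact is the heads or the ball, using those corners and a small sideways feel.

```bash
python3 - <<'E'
from h import *
a=np.radians(-5.7);X=np.array([np.cos(a),np.sin(a)]);Y=np.array([-X[1],X[0]])
for n,r in(("side -y top",ray(*K["side"],345.5,220.5)),("scene +y top",ray(*K["scene"],273,228.75))):
    p=onz(r,.1937);d=p[:2]-[.607,.0545];print(n,p,d@X,d@Y)
E
python3 -m creep '0 0.0015 0 0;0 0 0 0;0 0 0 0' >/dev/null; python3 m.py;python3 -m creep '0 0.0015 0 0;0 0 0 0;0 0 0 0' >/dev/null; python3 m.py
```

```text
side -y top [ 0.5789 -0.0317  0.1937] -0.01939969908800879 -0.08856467509845396
scene +y top [0.5956 0.1389 0.1937] -0.01972622037592108 0.08285044495765002
t10.57 rear face x -0.0080 y 0.0000 entry z 0.1535 yaw -5.72  Fx -6.3 Fy -2.1 Fz -2.4 M [-0.27  1.11 -0.08] gap 0.0133
t10.95 rear face x -0.0081 y 0.0014 entry z 0.1532 yaw -5.73  Fx -6.8 Fy -2.8 Fz -3.5 M [-0.28  1.06 -0.1 ] gap 0.0133
```

Force rises about 1 N/mm, which matches the spring ball. That means the heads are already in the keyholes and the face is about 6 mm nearer than I estimated. Re-centring y and pressing on gently to the plate.

```bash
python3 -m creep '0 -0.003 0 0;0 0 0 0;0 0 0 0' >/dev/null; python3 m.py; for i in 1 2 3; do python3 -m creep '-0.001 0 0 0;0 0 0 0;0 0 0 0' >/dev/null; python3 m.py; done
```

```text
t11.32 rear face x -0.0081 y -0.0006 entry z 0.1532 yaw -5.69  Fx -6.9 Fy 1.8 Fz -2.6 M [0.24 0.99 0.06] gap 0.0134
t11.70 rear face x -0.0074 y -0.0006 entry z 0.1532 yaw -5.70  Fx -7.9 Fy 1.0 Fz -3.1 M [0.2  1.2  0.03] gap 0.0131
t12.07 rear face x -0.0066 y -0.0006 entry z 0.1532 yaw -5.69  Fx -7.5 Fy 0.5 Fz -1.8 M [0.27 1.26 0.05] gap 0.0137
t12.45 rear face x -0.0062 y -0.0007 entry z 0.1532 yaw -5.67  Fx -10.5 Fy 0.9 Fz 0.3 M [0.24 1.52 0.16] gap 0.0135
```

The stop at about -0.006 with 10 N fits face contact. Sliding down while pressing.

```bash
for i in 1 2 3; do python3 -m creep '0 0 0.001 0;0 0 0.001 0;0 0 0 0' >/dev/null; python3 m.py; done
```

```text
t12.82 rear face x -0.0061 y -0.0007 entry z 0.1524 yaw -5.66  Fx -14.3 Fy -1.7 Fz 4.9 M [0.23 1.87 0.19] gap 0.0138
t13.20 rear face x -0.0061 y -0.0006 entry z 0.1503 yaw -5.66  Fx -13.8 Fy 0.4 Fz 4.9 M [0.23 1.81 0.17] gap 0.0136
t13.57 rear face x -0.0061 y -0.0005 entry z 0.1482 yaw -5.66  Fx -14.4 Fy 0.4 Fz 3.7 M [0.22 1.82 0.19] gap 0.0132
```

```bash
for i in 1 2 3 4; do python3 -m creep '0 0 0.001 0;0 0 0.001 0;0 0 0 0' >/dev/null; python3 m.py; done
```

```text
t13.95 rear face x -0.0061 y -0.0005 entry z 0.1466 yaw -5.65  Fx -15.8 Fy 0.3 Fz 5.5 M [0.29 1.86 0.17] gap 0.0133
t14.32 rear face x -0.0061 y -0.0005 entry z 0.1443 yaw -5.66  Fx -13.4 Fy -0.0 Fz 3.8 M [0.29 1.66 0.2 ] gap 0.0133
t14.70 rear face x -0.0062 y -0.0005 entry z 0.1416 yaw -5.66  Fx -10.0 Fy 0.4 Fz -0.5 M [0.29 1.47 0.19] gap 0.0132
t15.07 rear face x -0.0062 y -0.0006 entry z 0.1386 yaw -5.67  Fx -7.7 Fy 1.0 Fz -3.7 M [0.39 1.23 0.19] gap 0.0133
```

Fx is dropping as the ball enters its hole. Continuing down to the stop.

```bash
for i in 1 2 3; do python3 -m creep '0 0 0.001 0;0 0 0.0005 0;0 0 0 0' >/dev/null; python3 m.py; done
```

```text
t15.45 rear face x -0.0061 y -0.0004 entry z 0.1378 yaw -5.66  Fx -11.3 Fy 0.9 Fz -0.0 M [0.4  1.42 0.17] gap 0.0135
t15.82 rear face x -0.0061 y -0.0003 entry z 0.1372 yaw -5.66  Fx -14.9 Fy 0.7 Fz 4.1 M [0.4  1.63 0.16] gap 0.0131
t16.20 rear face x -0.0061 y -0.0003 entry z 0.1370 yaw -5.65  Fx -18.0 Fy 0.4 Fz 10.2 M [0.34 2.15 0.17] gap 0.0133
```

Firm stop at the home position. Relaxing the pressure before letting go.

```bash
python3 -m creep '0.001 0 -0.001 0;0.0005 0 -0.001 0;0 0 0 0;0 0 0 0' >/dev/null; python3 m.py; python3 -m creep '0.0005 0 -0.0003 0;0 0 0 0;0 0 0 0' >/dev/null; python3 m.py
```

```text
t16.70 rear face x -0.0061 y -0.0002 entry z 0.1373 yaw -5.68  Fx -6.0 Fy 2.7 Fz -2.5 M [0.42 0.81 0.18] gap 0.0132
t17.07 rear face x -0.0065 y -0.0002 entry z 0.1374 yaw -5.69  Fx -4.0 Fy 3.1 Fz -3.8 M [0.51 0.67 0.14] gap 0.0137
```

```bash
python3 -m creep '0 0 0 0;0 0 0 0;0 0 0 0;0 0 0 0;0 0 0 0' 0.06 && python3 m.py && python3 -m creep '0 0 -0.015 0;0 0 -0.025 0;0 0 -0.04 0;0 0 -0.04 0;0.05 0 -0.03 0;0.06 0 0 0;0.06 0 0 0;0 0 0 0'; python3 - <<'E'
from workcell import camera
import cv2,numpy as np,pickle
c={n:camera(n) for n in("scene","side","wrist")};pickle.dump(c,open("c4.pkl","wb"))
a=c["scene"]["frame"][190:290,235:335];b=c["side"]["frame"][180:280,290:380];w=c["wrist"]["frame"]
o=np.zeros((600,800,3),np.uint8);o[:350,:350]=cv2.resize(a,(350,350),interpolation=2);o[:250,360:585]=cv2.resize(b,(225,250),interpolation=2);o[270:600,360:800]=cv2.resize(w,(440,330),interpolation=3)
cv2.imwrite("pics/p4.png",o)
E
```

```text
clock: 17.7
tool_pos: [0.5597, 0.0586, 0.1355]
eef_rot: [[-0.995, 0.099, 0.0], [0.099, 0.995, -0.0], [-0.0, -0.0, -1.0]]
wrist_force: [-0.2, 0.1, 0.0]
finger_gap: 0.0599
grip_force: 0.0
t17.70 rear face x -0.0055 y -0.0006 entry z 0.1385 yaw -5.71  Fx -0.2 Fy 0.1 Fz 0.0 M [-0.03 -0.04 -0.02] gap 0.0599
clock: 18.7
tool_pos: [0.3878, 0.0759, 0.2868]
eef_rot: [[-0.995, 0.098, 0.004], [0.098, 0.995, 0.0], [-0.004, 0.001, -1.0]]
wrist_force: [0.5, -0.3, 0.0]
finger_gap: 0.0599
grip_force: 0.0
```

View pics/p4.png

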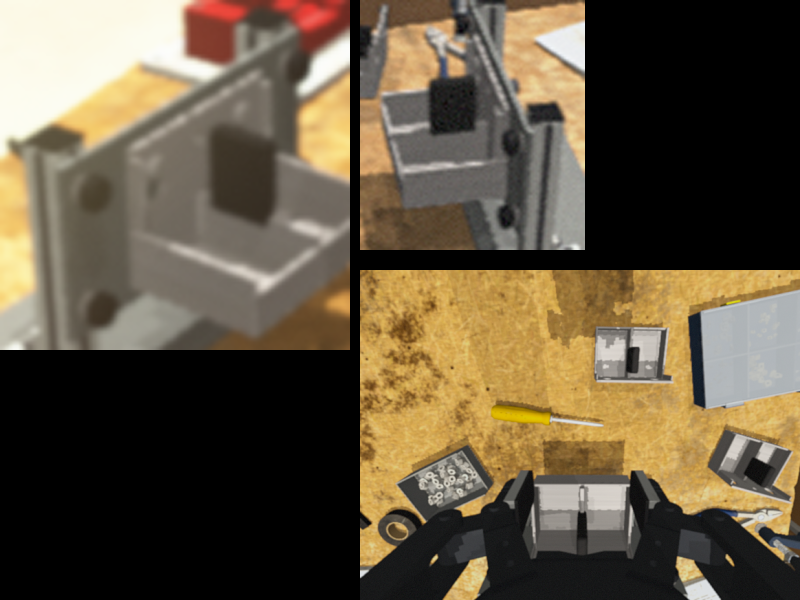

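The bin hangs flat on the plate, with its top edge parallel to the plate edge in the scene crop (135,150) to (265,85). The gripper is clear, and the tray, screwdriver, pliers and tape are undisturbed. Handing in.

```bash
python3 -c "
from workcell import workorder
print(workorder.finish_job())"
```

```text
the job is handed in; nothing more can be done
None
```

I hung the bin on both studs, slid it about 16 mm down to a firm stop and let go. The force drop as it slid suggests the ball clicked in, but I had no plunger reading to confirm it. The last pictures show the bin flat on the plate and looking level, with the tray, screwdriver, pliers and tape undisturbed, and I handed the job in at about 19 s.

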